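# Hold the loupe in focus over a phone camera module

### The arm

A 6-joint arm with a two-finger parallel gripper is mounted at the origin on the work surface. World frame = base frame: x ahead of the robot, y to its left, z up, the work surface at z = 0. Lengths are in mm, angles in rad, forces in N, time in s.
With the tool pointing down it reaches from about 400 to 925 mm from the base axis. Payload 12.5 kg.
Tool frame: the origin (TCP) lies between the finger pads; the fingertips stand 11 mm ahead of it and the grasp point (between the pads) lies 8 mm behind it (env.tip_extent is the distance from the TCP to the fingertips, in mm); x points along the fingers, z is the direction in which the jaws open and shut, and the axes are right-handed (so a half turn about x gives the same grasp; the last joint's range is limited). The gripper opens to 95 mm and grips with 3 to 60 N. Pads are 20 mm wide; open, the fingers measure 119 mm over their backs; the gripper's body (75 mm by 180 mm) begins 59 mm behind the grasp point.
Start: joints at [-1.276, 0.491, 1.559, -0, 1.092, -0.106], TCP at [243.871, -575.476, 225.661] pointing down, gripper open.
Joint ranges: [-3.1, 3.1], [-0.84, 2.19], [0.05, 2.79], [-1.13, 4.28], [0.06, 2.93], [-2.69, 2.69]. Speed limits (rad/s): [2.22, 2.22, 2.79, 3.14, 3.14, 3.14].

### API

Orientations are given as [roll, pitch, yaw] about the fixed x, y, z axes, in that order (R = Rz(yaw) Ry(pitch) Rx(roll)).
In Python, from cell import status, imaging, env gives the robot as it stands. The module is installed in compiled form; this text tells all that it offers.
- The arm moves only by the tool apply_moves, never from a script. Its argument "increments" is a list of rows, each a list of 5 numbers: the closure, from 0 (fully open) to 1 (shut), then the shift along the tool's x, y, z in mm, then the turn about the tool's x in degrees. A call has 1 to 10 rows; each row shifts and turns the commanded pose from where the row before left it, along the tool's axes as they then stand; what a row does not reach is not made up. A row lasts 1/10 s, in which the tool goes at most 50 mm and 8.59 degrees, less where a joint would pass 70% of its speed; a pose out of reach is approached as far as the arm can. A call with a gripper value outside its range is refused whole. The fingers move at their own pace and stop on an object; the grip force is fixed at half the most. Time passes only in rows, so rows that do not move let the fingers close. It gives the time, the measured TCP pose, the force and the opening at its end, in the units of the state.
- status.state(): the state, without advancing time (a new reading comes with each control period).
- imaging.read_camera(name): name is "side" or "top"; returns a dict with "pixels" (480x640x3 uint8, red, green, blue), "fovy" (degrees; the focal length in pixels is half the picture's height over the tangent of half this angle, whatever the lens; pixels are square), "cx", "cy" (the principal point, pixels), "R" (3x3) and "t" (3): a world point X has camera coordinates R X + t. Camera axes: x right, y down, z forward; pixel columns grow to the right and rows downward; lengths in mm; the calibration is good to about 2 mm. A picture is of the moment at which its call begins. There is no depth.
- env.job_done(): hands the job in, once; it reports no verdict.
The state is a dict: "t": time; "joints": joint angles; "qvel": joint speeds; "tau": joint torques, N m; "eef_pos": TCP position; "tcp_rot": TCP orientation; "ft_force": force on the tool from outside, world axes, zero at the start; "moment": the same for the moment, N m; "opening": opening from 0.0 (shut) to 1.0 (fully open).
Only numpy, scipy, OpenCV 4.12 (cv2) and the standard library are available. Lean on these libraries where they do the work, as an engineer would, in place of code of your own. Each camera call takes 0.05 s, during which the arm holds its last target. There are 200 camera calls.

### The job

Lift the loupe up off the two hooks of its rack and hold it level over the camera module (the part with two round lenses) on the repair mat, its glass centred over the module and at the height marked by the collar on the focus post. Finish while still holding it there, steady and with the loupe touching nothing but the gripper. Leave the parts, the collar's setting and the other things on the bench as they are.

Things in the scene. Friction and masses are not known exactly. Their poses are not given: they have to be found in the camera images.
- loupe: Hand loupe, 212 mm long, 80-145 g, lying level on the rack's hooks. Flat-sided black handle along x from -65 to +65 mm, 14 wide (y), 12 thick (z = 0 to 12); 12 mm steel cap behind it; round glass in a steel ring at the +x end. Origin: underside of the handle, midway along it, midway between the hooks, within 5 mm of the centre of mass: grip here, fingers closing along y.
- loupe_lens (a point): Centre of the loupe's glass, at x = 105, y = 0, z = 6 mm in the loupe's frame (level with the middle of the handle's thickness). The ring around it is 62 mm across and 8 mm thick; z is the optical axis, vertical when the loupe is level.
- rack: Fixed steel rack: foot 130 x 80 x 12 mm, two upturned 6 mm rod hooks at x = -40 and +40 mm. The loupe's handle lies across both, along the rack's x, underside 120 mm above the bench, between the posts (+y, tops at 145 mm) and the upturned tips (-y, tops at 140 mm), 24 mm apart. Clear above; 74 mm clear between the hooks. Origin: centre of the foot's underside.
- camera_module: The part to inspect: phone camera module, light metal plate 40 x 32 x 6 mm with two round dark lens barrels (17 mm across, 5 mm tall) side by side along x. Lies loose on the mat among the other parts. Origin: centre of its underside, midway between the two barrels.
- collar_mark (a point): Centre of the black collar on the focus post, 26 mm across, 8 mm tall, with a steel clamp screw sticking 9 mm out of its side. Its mid-height marks the focal height: the middle of the loupe's ring (also 8 mm thick) belongs level with it. 69 to 119 mm above the bench, held by friction; z up.
- focus_post: Fixed steel pillar, 10 mm across and 140 mm tall, on a round foot 48 mm across and 8 mm tall, near the far edge of the mat; it carries the sliding collar. Origin: centre of the foot's underside, on the mat.
- mat: Fixed teal repair mat 260 (x) x 320 (y) x 4 mm on the bench. Origin: centre of its underside.
- card_tray: Bystander on the mat: flat aluminium card tray frame 34 x 24 x 4 mm. Origin: centre of underside.
- speaker: Bystander on the mat: black phone loudspeaker, 40 x 16 x 6 mm. Origin: centre of underside.
- tape_roll: Bystander on the bench: roll of amber tape lying flat, 76 mm across, 20 mm tall. Origin: centre of underside.
- screwdriver: Bystander on the bench: small screwdriver 160 mm long lying beside the mat. Origin: underside, along its shaft.

How it is judged (in metres and radians):
On the way:
1. The gripper has lifted the loupe straight up, clear of the hooks (contact force between loupe and the fingers above 1 N and z of loupe in the frame of rack above 0.142 m and horizontal distance between loupe and rack below 0.07 m and contact force between loupe and rack below 0.2 N), for 0.05 s.
At the end, for the whole second after the job is handed in: The gripper still holds the loupe, which touches nothing else and is steady (under 20 mm/s); the centre of the glass is within 10 mm sideways of the camera module's centre and within 7 mm of the height of the collar's middle, and the loupe is level within 0.1 rad (about 6 degrees) (contact force between loupe and the fingers above 1 N and horizontal distance between loupe_lens and camera_module below 0.01 m and z of loupe_lens in the frame of collar_mark between -0.007 and 0.007 m and angle between loupe_lens's own z axis and vertical below 0.1 rad and linear speed of loupe below 0.02 m/s and angular speed of loupe below 0.15 rad/s and contact force between loupe and rack below 0.2 N and contact force between loupe and focus_post below 0.2 N and contact force between loupe and mat below 0.2 N and contact force between loupe and camera_module below 0.2 N and contact force between loupe and card_tray below 0.2 N and contact force between loupe and speaker below 0.2 N and contact force between loupe and tape_roll below 0.2 N and contact force between loupe and screwdriver below 0.2 N); the arm keeps its last pose, push and grip.
It fails at once if The camera module was shoved out of place (over 6 mm) (distance of camera_module from where it was at the start of the episode above 0.006 m).
It fails at once if The collar on the focus post was shifted (over 4 mm) (distance of collar_mark from where it was at the start of the episode above 0.004 m).
It fails at once if The card tray or the speaker was disturbed (moved over 10 mm) (distance of any of card_tray, speaker from where it was at the start of the episode above 0.01 m).
It fails at once if The tape roll or the screwdriver was disturbed (moved over 10 mm) (distance of any of tape_roll, screwdriver from where it was at the start of the episode above 0.01 m).
It also fails if it takes over 38 s, if anything falls off the work surface, if the arm or the gripper's body presses on something with over 40 N, if the wrist force passes 120 N, or if a joint passes its speed limit or range.

## Working session

There is one attempt and no reset: what is moved stays moved. The work goes in short steps, Python scripts to look and compute and a tool call to move; the robot and the scene stay as the last step left them, time stands still between calls to the robot, and variables do not carry over. Pictures are saved under pics/ and viewed, about 8 in all and at most 12, crops included, and the job is handed in when it is done.

Besides the shell and the picture viewer there is one more tool, called after "Emit:" as name([rows], argument=value, ...), one row to a line, values as JSON. apply_moves: Moves the arm, as the interface text tells. Its arguments: {"type":"object","properties":{"increments":{"type":"array"}},"required":["increments"]}

```bash
mkdir -p pics; cat > h.py <<'E'
import numpy as np, cv2
from cell import status, imaging, env
def cam(n):
    c=imaging.read_camera(n); c['R']=np.array(c['R']).reshape(3,3); c['t']=np.array(c['t']).ravel()
    c['f']=240/np.tan(np.radians(c['fovy'])/2); return c
def save(c,p): cv2.imwrite(p,cv2.cvtColor(np.ascontiguousarray(c['pixels']),cv2.COLOR_RGB2BGR))
def ray(c,u,v):
    d=c['R'].T@np.array([(u-c['cx'])/c['f'],(v-c['cy'])/c['f'],1]); return -c['R'].T@c['t'],d/np.linalg.norm(d)
def onz(c,u,v,z):
    o,d=ray(c,u,v); return o+d*(z-o[2])/d[2]
def proj(c,X):
    p=c['R']@np.array(X,float)+c['t']; return c['f']*p[:2]/p[2]+[c['cx'],c['cy']]
def tri(a,pa,b,pb):
    o1,d1=ray(a,*pa);o2,d2=ray(b,*pb)
    s=np.linalg.lstsq(np.c_[d1,-d2],o2-o1,rcond=None)[0]
    p,q=o1+s[0]*d1,o2+s[1]*d2; return (p+q)/2,np.linalg.norm(p-q)
E
python3 - <<'E'
from h import *
for n in('top','side'):
    c=cam(n); save(c,f'pics/{n}0.png'); print(n,c['fovy'],c['cx'],c['cy'],-c['R'].T@c['t'],c['R'].round(3).tolist())
print(status.state())
E
```

```text
top 47.14646389609635 321.05165936740264 236.9871418799223 [ 495.36280122    2.47920389 1390.80483992] [[-0.007, -1.0, 0.002], [-0.997, 0.007, -0.073], [0.073, -0.003, -0.997]]
side 54.9660806485156 315.289763209309 245.52879403520106 [330.74323628 992.68693081 956.27510711] [[-0.96, -0.28, 0.006], [-0.183, 0.611, -0.77], [0.212, -0.741, -0.637]]
{'t': 0.1, 'joints': array([-1.27561084e+00,  4.91501180e-01,  1.55940431e+00, -2.28743863e-05,
        1.09170267e+00, -1.05619182e-01]), 'qvel': array([ 0.00048799, -0.00226617, -0.00105765, -0.00093589,  0.00096089,
       -0.0006845 ]), 'tau': array([ 2.34063795e-03, -6.13622689e+01, -2.58604646e+01,  6.93632173e-02,
        4.70549392e-02, -4.22243215e-05]), 'eef_pos': array([ 243.79233362, -575.2602555 ,  225.11355632]), 'tcp_rot': array([3.05594927, 1.56978061, 1.88596816]), 'ft_force': array([-0.58306313, -0.20792206,  0.25497617]), 'moment': array([ 0.04482452, -0.02041857, -0.01321122]), 'opening': 0.9997292995483834}
```

View pics/top0.png

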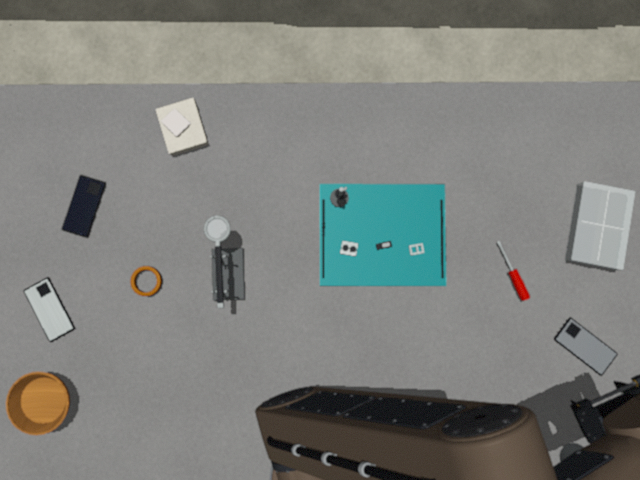

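View pics/side0.png

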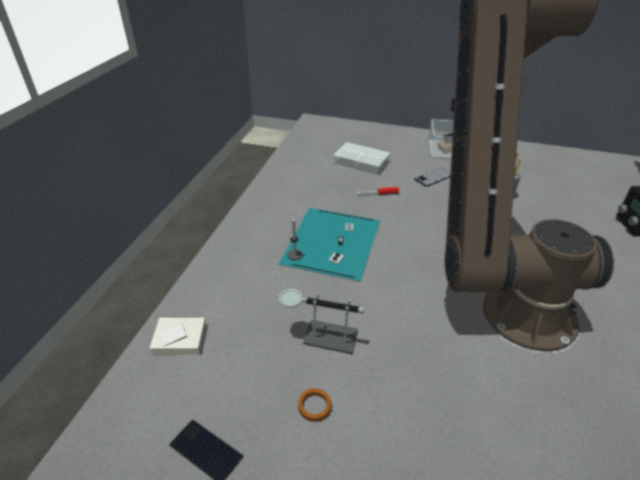

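Top view: the loupe's glass is at about (217,229) and its handle runs down to (220,306). The module is at (348,248) and the post and collar at (340,197). Side view: loupe glass (290,298), collar about (294,239), module (336,257). Next I zoom in on these.

```bash
python3 - <<'E'
from h import *
t=cv2.imread('pics/top0.png'); s=cv2.imread('pics/side0.png')
def crop(im,x,y,w,h,k): return cv2.resize(im[y:y+h,x:x+w],None,fx=k,fy=k,interpolation=cv2.INTER_CUBIC)
A=crop(t,195,210,60,110,5)  # 300x550
B=crop(t,320,180,50,110,5) # 250x550
cv2.imwrite('pics/zt.png',np.hstack([A,B]))
cv2.imwrite('pics/zs.png',np.hstack([crop(s,270,210,100,110,5),crop(s,278,214,40,110,5)]) if 0 else np.hstack([crop(s,270,280,100,80,4),cv2.copyMakeBorder(crop(s,280,215,40,55,5),0,45,0,0,cv2.BORDER_CONSTANT),cv2.copyMakeBorder(crop(s,325,245,25,25,6),0,170,0,0,cv2.BORDER_CONSTANT)]))
E
```

```text
(no output)
```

View pics/zt.png

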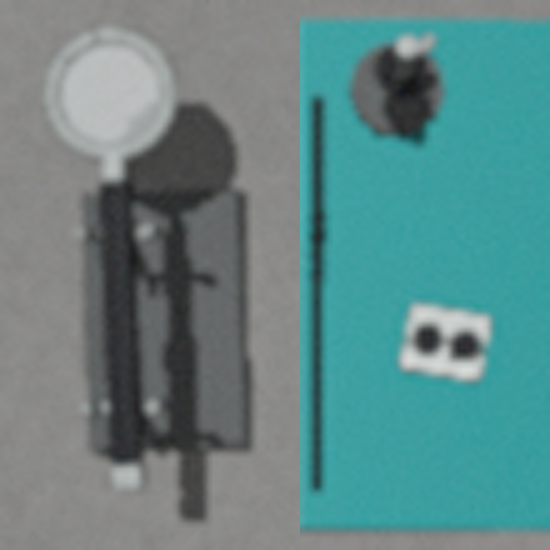

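View pics/zs.png

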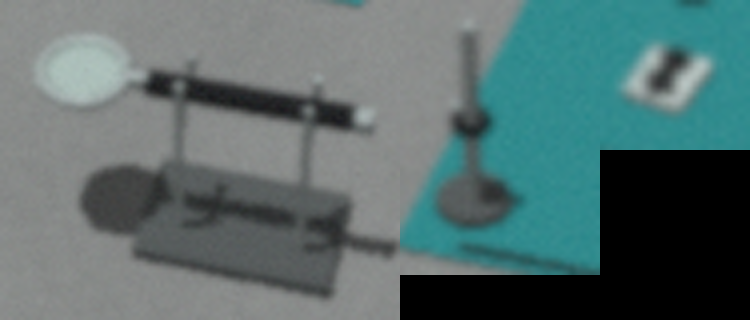

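The top zoom gives ring centre (110,92), handle ends (117,183) and (124,460), and module (445,342). The side zoom gives collar (471,121) and post top (469,25). I'll turn these into world points, using masks where they're reliable.

```bash
cat > m.py <<'E'
from h import *
def cen(m,x0,y0,x1,y1):
    k=np.zeros(m.shape,np.uint8); k[y0:y1,x0:x1]=m[y0:y1,x0:x1]
    n,l,s,c=cv2.connectedComponentsWithStats(k.astype(np.uint8)); i=1+np.argmax(s[1:,4]); return c[i],s[i],(l==i)
E
python3 - <<'E'
from m import *
T=cam('top');S=cam('side')
z=lambda x,y,x0,y0,k:((x+.5)/k-.5+x0,(y+.5)/k-.5+y0)
ring=(z(110,92,195,210,5),z(83,70,270,280,4))
print('ring tri',tri(T,ring[0],S,ring[1]),'onz126',onz(T,*ring[0],126),onz(S,*ring[1],126))
for n,p,h in(('hfar',(117,183),130),('hnear',(124,460),130),('cap',(126,490),130)): print(n,onz(T,*z(*p,195,210,5),h))
for n,p,h in(('hfar',(150,82),130),('hnear',(357,117),130)): print(n,'side',onz(S,*z(*p,270,280,4),h))
# module: plate filled = non-teal
for c,box in((T,(336,238,360,258)),(S,(327,248,347,267))):
    hsv=cv2.cvtColor(np.ascontiguousarray(c['pixels']),cv2.COLOR_RGB2HSV)
    m=((hsv[...,1]<90)|(hsv[...,2]<60)).astype(np.uint8)
    p,s,l=cen(m,*box); print('module px',p,s); print(onz(c,*p,9 ),cv2.minAreaRect(np.argwhere(l)[:,::-1].astype(np.float32)))
# post
fT=z(97,90,320,180,5);fS=z(75,200,280,215,5)
print('foot',onz(T,*fT,12),onz(S,*fS,12))
print('posttop',tri(T,z(106,47,320,180,5),S,z(69,25,280,215,5)))
g=S['pixels'].astype(int).max(2)
p,s,l=cen((g<55).astype(np.uint8),285,230,303,247); print('collar',p,s)
o,d=ray(S,*p)
F=(onz(T,*fT,12)+onz(S,*fS,12))/2
# height along ray at closest horizontal approach to post axis
k=((F[:2]-o[:2])@d[:2])/(d[:2]@d[:2]); print('collar z',o+k*d,F)
for h in range(66,125,10): print(h,proj(S,[F[0],F[1],h]))
E
```

```text
ring tri (array([609.73972307, 239.7654013 , 127.06984438]), np.float64(1.1167434769243314)) onz126 [610.38395717 240.1006212  126.        ] [609.53442836 238.73839909 126.        ]
hfar [568.07148724 235.84085874 130.        ]
hnear [441.66398105 231.78102814 130.        ]
cap [428.08052355 230.77979788 130.        ]
hfar side [565.50445368 240.27028167 130.        ]
hnear side [437.44001094 232.30288284 130.        ]
module px [348.66527197 248.0334728 ] [340 240  19  17 239]
[568.24078705 -70.34842488   9.        ] ((348.676025390625, 248.03199768066406), (17.2624454498291, 14.131950378417969), 10.30484676361084)
module px [335.76271186 257.76271186] [329 252  15  12 118]
[567.38590528 -69.01666808   9.        ] ((335.8000183105469, 257.4000244140625), (11.62755298614502, 11.62755298614502), 26.56505012512207)
foot [695.83305484 -47.09840356  12.        ] [694.02994126 -43.22893173  12.        ]
posttop (array([696.01358608, -46.65041483, 145.28557197]), np.float64(0.45179289654601273))
collar [294.125 240.125] [292 239   5   3   8]
collar z [694.88047737 -45.1815683   68.62102366] [694.93149805 -45.16366764  12.        ]
66 [294.1268865  240.79103222]
76 [294.05198282 238.24337032]
86 [293.97639739 235.67252009]
96 [293.90012085 233.07816348]
106 [293.82314367 230.45997664]
116 [293.74545617 227.8176297 ]
```

```bash
cat >> h.py <<'E'
from scipy.spatial.transform import Rotation as Ro
def tool(): s=status.state(); return s,Ro.from_euler('xyz',s['tcp_rot']).as_matrix(),np.array(s['eef_pos'])
def plan(goal,yaw): # jaws (tool z) along loupe y
    s,R,p=tool(); y=np.array([-np.sin(yaw),np.cos(yaw),0])
    a=[]
    for sg in(1,-1):
        a.append(np.degrees(np.arctan2(np.cross(R[:,2],sg*y)@R[:,0],R[:,2]@(sg*y))))
    print('t',s['t'],'pos',p.round(1),'J',np.round(s['joints'],2),'F',np.round(s['ft_force'],1),'op',round(s['opening'],3)); print('R',R.round(4).tolist())
    print('turn deg options',a,'tool shift',(R.T@(np.array(goal)-p)).round(1))
E
python3 - <<'E'
from h import *
plan([505,234,205],np.radians(2.3))
plan([440,-250,225],np.radians(2.3))
c=cam('side');g=cv2.cvtColor(np.ascontiguousarray(c['pixels']),cv2.COLOR_RGB2GRAY)
print(g[216:262,288:302])
E
```

```text
t 0.2 pos [ 243.8 -575.3  225.3] J [-1.28  0.49  1.56  0.    1.09 -0.11] F [-0.2  0.1  0. ] op 1.0
R [[-0.0002, 0.9208, 0.3901], [0.0006, 0.3901, -0.9208], [-1.0, 0.0001, -0.0006]]
turn deg options [np.float64(-159.33764663632581), np.float64(20.6623533636742)] tool shift [  20.7  556.2 -643.3]
t 0.2 pos [ 243.8 -575.3  225.3] J [-1.28  0.49  1.56  0.    1.09 -0.11] F [-0.2  0.1  0. ] op 1.0
R [[-0.0002, 0.9208, 0.3901], [0.0006, 0.3901, -0.9208], [-1.0, 0.0001, -0.0006]]
turn deg options [np.float64(-159.33764663632581), np.float64(20.6623533636742)] tool shift [   0.5  307.6 -223. ]
[[139 138 139 143 140 142 146 144 140 139 140 139 140 138]
 [142 140 140 140 141 142 146 141 143 139 141 142 139 135]
 [141 141 138 143 144 147 148 142 140 140 139 140 137 138]
 [139 139 139 143 150 154 149 145 139 140 138 139 140 137]
 [139 137 139 140 145 148 145 138 138 140 143 142 139 132]
 [138 139 139 132 126 121 121 126 135 140 139 140 136 128]
 [137 139 136 127 111 100 103 115 130 138 137 140 135 125]
 [139 139 138 127 108  96  97 113 131 140 139 136 129 123]
 [139 139 140 125 112  98  95 113 13
[... 1506 characters left out ...]
4 104 100  95  94  84  84  83  87  92  94 102 106]
 [108 101  97  95  94  92  84  77  71  64  70  72  81  99]
 [102  96  93  93  92  94  85  75  65  54  49  55  64  82]
 [ 95  92  92  92  93  92  86  77  64  53  46  48  57  71]
 [ 93  91  90  92  93  89  87  78  63  54  51  50  55  66]
 [ 89  91  90  92  90  93  89  84  73  67  66  67  66  69]
 [ 86  87  89  92  93  95  90  88  85  83  81  80  75  73]
 [ 85  84  86  88  90  92  89  94  90  85  80  77  73  79]
 [ 90  84  79  80  82  84  86  82  79  78  72  74  79  89]
 [102  95  84  76  75  71  68  70  70  72  79  83  90 102]
 [112 107 103  90  82  78  79  79  84  89  98 101 106 109]
 [113 110 109 103 100 102 101 102 103 106 107 109 113 109]]
```

```bash
python3 - <<'E'
from h import *
c=cam('side')
for X in((696,-46.6),(695,-45)):
    print([(h,proj(c,[*X,h]).round(1).tolist()) for h in(4,12,66,69,72,76,80,144)])
E
```

```text
[(4, [294.4, 255.7]), (12, [294.3, 253.8]), (66, [293.9, 240.4]), (69, [293.9, 239.7]), (72, [293.9, 238.9]), (76, [293.9, 237.9]), (80, [293.8, 236.9]), (144, [293.3, 219.9])]
[(4, [294.5, 256.1]), (12, [294.5, 254.2]), (66, [294.1, 240.8]), (69, [294.1, 240.1]), (72, [294.0, 239.3]), (76, [294.0, 238.3]), (80, [294.0, 237.2]), (144, [293.5, 220.3])]
```

Emit:
apply_moves([
  [0, 0, 40, -20, 4],
  [0, 0, 40, -20, 4],
  [0, 0, 40, -20, 4],
  [0, 0, 40, -20, 4],
  [0, 0, 40, -20, 4.66],
  [0, 0, 30, -30, 0],
  [0, 0, 0, 0, 0],
])

```text
t: 1.0
eef_pos: [442.0, -393.5, 225.6]
tcp_rot: [2.526, 1.57, 1.0]
ft_force: [-0.7, -0.6, -0.7]
opening: 1.001
```

```bash
python3 -c "
from h import *
plan([505,234,205],np.radians(2.3))"
```

```text
t 1.0 pos [ 442.  -393.5  225.6] J [-0.84  0.44  1.64  0.    1.06  0.69] F [-0.7 -0.6 -0.7] op 1.001
R [[0.0004, 0.999, 0.0444], [0.0006, 0.0444, -0.999], [-1.0, 0.0004, -0.0005]]
turn deg options [np.float64(-179.75663830635048), np.float64(0.24336169364950241)] tool shift [  21.    90.8 -624. ]
```

Emit:
apply_moves([
  [0, 0, 10, -40, 0.24],
  [0, 0, 10, -45, 0],
  [0, 0, 10, -45, 0],
  [0, 0, 10, -45, 0],
  [0, 0, 10, -45, 0],
  [0, 0, 10, -45, 0],
  [0, 0, 10, -45, 0],
  [0, 0, 10, -45, 0],
  [0, 5, 5, -45, 0],
  [0, 5, 5, -45, 0],
])

```text
t: 2.0
eef_pos: [513.0, 52.6, 215.7]
tcp_rot: [1.265, 1.57, -0.27]
ft_force: [1.3, -0.1, 0.2]
opening: 0.999
```

Emit:
apply_moves([
  [0, 5, 0, -45, 0],
  [0, 6, 0, -45, 0],
  [0, 0, 0, -45, 0],
  [0, 0, 0, -44, 0],
  [0, 0, 0, 0, 0],
  [0, 0, 0, 0, 0],
])

```text
t: 2.6
eef_pos: [506.3, 230.4, 204.4]
tcp_rot: [-0.676, 1.57, -2.209]
ft_force: [-0.7, -1.3, -0.4]
opening: 1.001
```

```bash
python3 - <<'E'
from h import *
plan([505,234,134],np.radians(2.3))
T=cam('top');S=cam('side')
cr=lambda c,x,y,w,h,k:cv2.resize(c['pixels'][y:y+h,x:x+w],None,fx=k,fy=k,interpolation=cv2.INTER_CUBIC)
im=np.hstack([cr(T,180,190,80,130,4),cr(S,260,200,120,130,4)[:,:]])
cv2.imwrite('pics/a1.png',im[...,::-1])
E
```

```text
t 2.6 pos [506.3 230.4 204.4] J [ 0.31  0.42  1.75 -0.    0.97  1.84] F [-0.7 -1.3 -0.4] op 1.001
R [[-0.0003, 0.9993, 0.0378], [-0.0004, 0.0378, -0.9993], [-1.0, -0.0003, 0.0004]]
turn deg options [np.float64(179.8679270650884), np.float64(-0.13207293491160893)] tool shift [70.4 -1.2 -3.6]
```

View pics/a1.png

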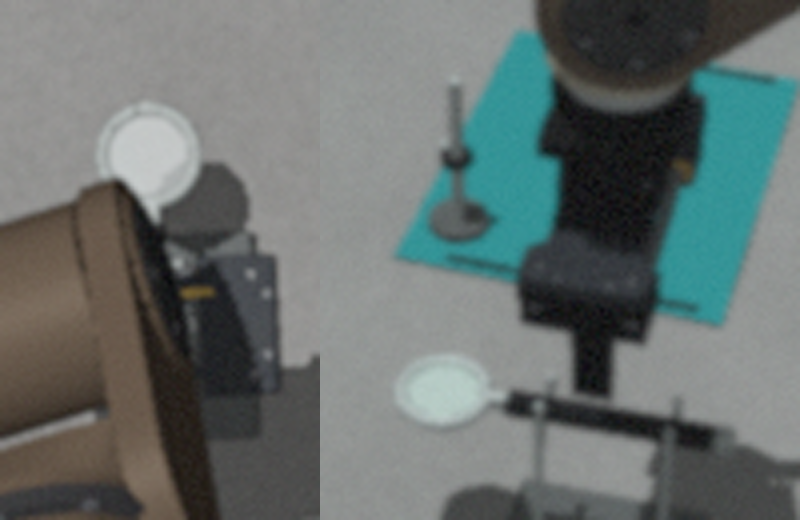

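The gripper is square over the handle and midway between the hooks. I'll lower it so the grasp point is at mid-handle height (TCP z 118), then close.

Emit:
apply_moves([
  [0, 10, -1.2, -3.6, 0],
  [0, 20, 0, 0, 0],
  [0, 20, 0, 0, 0],
  [0, 20, 0, 0, 0],
  [0, 12, 0, 0, 0],
  [0, 4, 0, 0, 0],
  [0, 0, 0, 0, 0],
])

```text
t: 3.4
eef_pos: [505.3, 233.3, 118.3]
tcp_rot: [-1.125, 1.57, -2.661]
ft_force: [0.8, -0.1, 0.3]
opening: 1.0
```

```bash
python3 -c "
from h import *
plan([505,234,118],np.radians(2.3))"
```

```text
t 3.4 pos [505.3 233.3 118.3] J [ 0.31  0.53  1.84 -0.    0.77  1.85] F [ 0.8 -0.1  0.3] op 1.0
R [[-0.0006, 0.9994, 0.0354], [-0.0003, 0.0354, -0.9994], [-1.0, -0.0006, 0.0003]]
turn deg options [np.float64(179.72986478500835), np.float64(-0.2701352149916785)] tool shift [ 0.3 -0.2 -0.7]
```

Emit:
apply_moves([
  [0.5, 0, 0, 0, 0],
  [0.7, 0, 0, 0, 0],
  [0.8, 0, 0, 0, 0],
  [0.9, 0, 0, 0, 0],
  [1, 0, 0, 0, 0],
  [1, 0, 0, 0, 0],
  [1, 0, 0, 0, 0],
  [1, 0, 0, 0, 0],
])

```text
t: 4.2
eef_pos: [505.2, 233.7, 118.6]
tcp_rot: [-0.119, 1.571, -1.654]
ft_force: [0.4, 0.3, 1.0]
opening: 0.384
```

Emit:
apply_moves([
  [1, 0, 0, 0, 0],
  [1, 0, 0, 0, 0],
  [1, 0, 0, 0, 0],
  [1, 0, 0, 0, 0],
  [1, 0, 0, 0, 0],
  [1, 0, 0, 0, 0],
])

```text
t: 4.8
eef_pos: [505.2, 233.7, 118.6]
tcp_rot: [0.263, 1.571, -1.271]
ft_force: [-0.4, 0.1, 0.0]
opening: 0.146
```

Opening 0.146 × 95 = 14 mm, which is the handle's width, so it's gripped. Lifting straight up.

Emit:
apply_moves([
  [1, 0, 0, 0, 0],
  [1, -4, 0, 0, 0],
  [1, -8, 0, 0, 0],
  [1, -10, 0, 0, 0],
  [1, -12, 0, 0, 0],
  [1, -12, 0, 0, 0],
  [1, -10, 0, 0, 0],
  [1, -6, 0, 0, 0],
  [1, 0, 0, 0, 0],
  [1, 0, 0, 0, 0],
])

```text
t: 5.8
eef_pos: [505.1, 233.6, 180.5]
tcp_rot: [-0.873, 1.571, -2.408]
ft_force: [0.3, -0.4, -1.2]
opening: 0.149
```

```bash
python3 - <<'E'
from h import *
plan([463,-74,180],np.radians(2.3))
T=cam('top');S=cam('side')
cr=lambda c,x,y,w,h,k:cv2.resize(c['pixels'][y:y+h,x:x+w],None,fx=k,fy=k,interpolation=cv2.INTER_CUBIC)
im=np.hstack([cr(T,180,190,80,130,4),cr(S,260,200,120,130,4)[:,:]])
cv2.imwrite('pics/a2.png',im[...,::-1])
E
```

```text
t 5.8 pos [505.1 233.6 180.5] J [ 0.31  0.45  1.78 -0.    0.92  1.85] F [ 0.3 -0.4 -1.2] op 0.149
R [[-0.0002, 0.9994, 0.036], [-0.0002, 0.036, -0.9994], [-1.0, -0.0002, 0.0002]]
turn deg options [np.float64(179.76463284466985), np.float64(-0.2353671553301623)] tool shift [  0.5 -53.1 305.9]
```

View pics/a2.png

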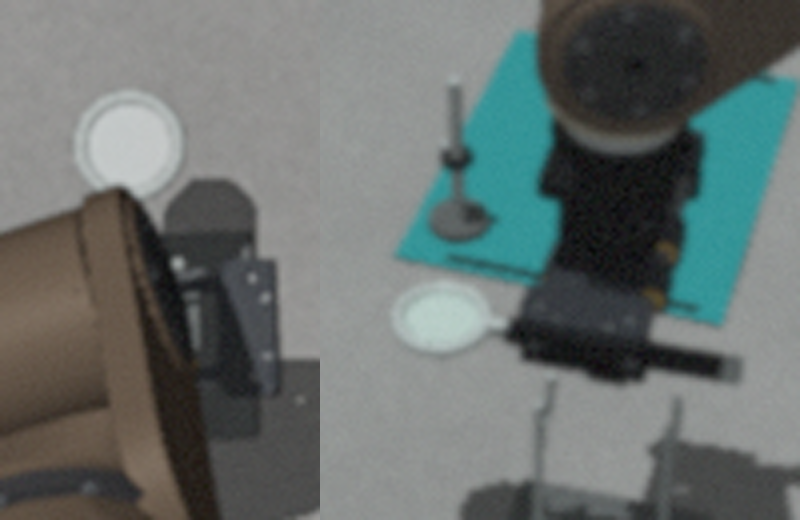

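The loupe is clear of the hooks and looks level. Ring centres are at (128,146) in the top crop and (122,318) in the side crop. I'll check its pose, then carry it across.

```bash
python3 - <<'E'
from h import *
T=cam('top');S=cam('side')
z=lambda x,y,x0,y0,k:((x+.5)/k-.5+x0,(y+.5)/k-.5+y0)
a=z(128,146,180,190,4);b=z(122,318,260,200,4)
print(tri(T,a,S,b),onz(T,*a,188),onz(S,*b,188))
E
```

```text
(array([608.54149542, 239.19726367, 188.56214279]), np.float64(0.7246596774272843)) [608.94935192 239.39689771 188.        ] [608.37687011 238.61398674 188.        ]
```

Emit:
apply_moves([
  [1, 0, -2, 10, 0],
  [1, 0, -5, 25, 0],
  [1, 0, -6, 35, 0],
  [1, 0, -6, 35, 0],
  [1, 0, -6, 35, 0],
  [1, 0, -6, 35, 0],
  [1, 0, -6, 35, 0],
  [1, 0, -6, 35, 0],
  [1, 0, -5, 30, 0],
  [1, 0, -5, 20, 0],
])

```text
t: 7.0
eef_pos: [462.2, -65.3, 180.6]
tcp_rot: [-0.005, 1.571, -1.541]
ft_force: [0.1, -0.3, -1.6]
opening: 0.147
```

Emit:
apply_moves([
  [1, 10, 0, 11, 0],
  [1, 20, 0, 0, 0],
  [1, 20, 0, 0, 0],
  [1, 12, 0, 0, 0],
  [1, 5, 0, 0, 0],
  [1, 0, 0, 0, 0],
  [1, 0, 0, 0, 0],
  [1, 0, 0, 0, 0],
])

```text
t: 7.8
eef_pos: [463.5, -74.0, 114.1]
tcp_rot: [1.167, 1.57, -0.368]
ft_force: [0.5, 0.3, -0.8]
opening: 0.145
```

```bash
python3 - <<'E'
from h import *
plan([463,-74,64],np.radians(2.3))
T=cam('top');S=cam('side')
cr=lambda c,x,y,w,h,k:cv2.resize(c['pixels'][y:y+h,x:x+w],None,fx=k,fy=k,interpolation=cv2.INTER_CUBIC)
im=np.hstack([cr(T,310,180,80,130,4),cr(S,270,200,110,130,4)[:,:]])
cv2.imwrite('pics/a3.png',im[...,::-1])
E
```

```text
t 7.8 pos [463.5 -74.  114.1] J [-0.3   0.44  2.05 -0.    0.65  1.24] F [ 0.5  0.3 -0.8] op 0.145
R [[0.0009, 0.9993, 0.0362], [-0.0004, 0.0362, -0.9993], [-1.0, 0.0009, 0.0004]]
turn deg options [np.float64(179.77577761730086), np.float64(-0.22422238269914216)] tool shift [50.1 -0.5 -0.1]
```

View pics/a3.png

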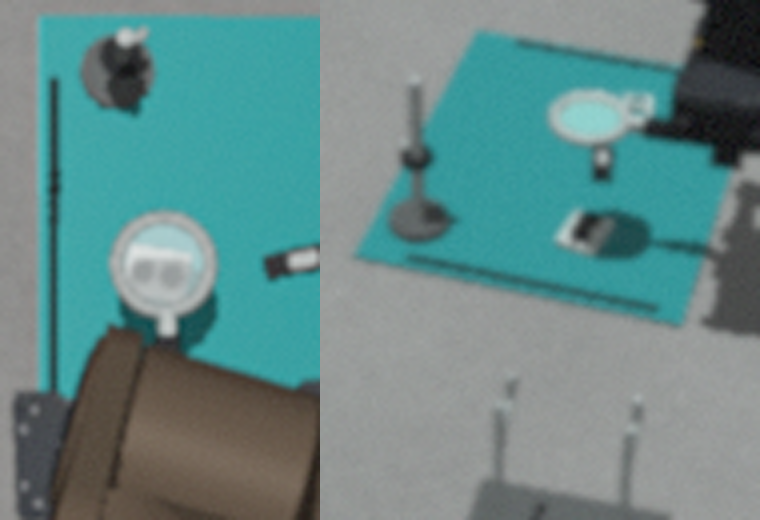

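The glass is above the module, and the module shows through it: ring at (164,265) in the top crop, (270,117) in the side crop. I'll lower 51 mm so the lens is at about z 71.

Emit:
apply_moves([
  [1, 6, 0, 0, 0],
  [1, 10, 0, 0, 0],
  [1, 12, 0, 0, 0],
  [1, 12, 0, 0, 0],
  [1, 7, 0, 0, 0],
  [1, 4, 0, 0, 0],
  [1, 0, 0, 0, 0],
  [1, 0, 0, 0, 0],
  [1, 0, 0, 0, 0],
])

```text
t: 8.8
eef_pos: [463.4, -74.1, 63.0]
tcp_rot: [1.11, 1.57, -0.425]
ft_force: [-1.0, -0.2, -1.2]
opening: 0.149
```

```bash
python3 - <<'E'
from h import *
plan([463,-74,63],np.radians(2.3))
T=cam('top');S=cam('side');save(T,'pics/tf.png');save(S,'pics/sf.png')
cr=lambda c,x,y,w,h,k:cv2.resize(c['pixels'][y:y+h,x:x+w],None,fx=k,fy=k,interpolation=cv2.INTER_CUBIC)
im=np.hstack([cr(T,320,215,60,80,6),cr(S,280,210,70,80,6)[:,:]])
cv2.imwrite('pics/a4.png',im[...,::-1])
E
```

```text
t 8.8 pos [463.4 -74.1  63. ] J [-0.3   0.53  2.09 -0.    0.52  1.24] F [-1.  -0.2 -1.2] op 0.149
R [[0.0007, 0.9993, 0.0361], [-0.0003, 0.0361, -0.9993], [-1.0, 0.0007, 0.0003]]
turn deg options [np.float64(179.76944247649877), np.float64(-0.23055752350125436)] tool shift [-0.  -0.4 -0.1]
```

View pics/a4.png

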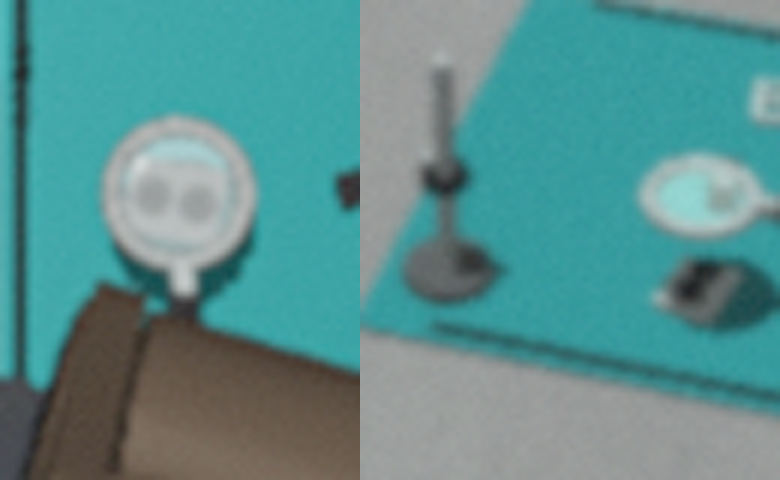

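Ring is at (179,195) in the top crop and (340,196) in the side crop; collar at (84,176). I'll triangulate these and compare with the module and collar.

```bash
python3 - <<'E'
from h import *
T=cam('top');S=cam('side')
z=lambda x,y,x0,y0,k:((x+.5)/k-.5+x0,(y+.5)/k-.5+y0)
a=z(179,195,320,215,6);b=z(340,196,280,210,6);c=z(84,176,280,210,6)
print('ring',tri(T,a,S,b),onz(T,*a,71),onz(S,*b,71))
o,d=ray(S,*c); P=np.array([696,-46.6]); k=((P-o[:2])@d[:2])/(d[:2]@d[:2]); print('collar',c,o+k*d)
# relative: side-view lens height with top-view xy
r=onz(T,*a,71); o,d=ray(S,*b); k=((r[:2]-o[:2])@d[:2])/(d[:2]@d[:2]); print('lens via same method',o+k*d)
# collar independently in top view, dark blob
g=T['pixels'].max(2); m=(g[185:205,328:352]<60); ys,xs=np.nonzero(m); print(g[186:206,332:350])
E
```

```text
ring (array([567.62054784, -68.8058575 ,  71.55213311]), np.float64(0.8249193886486305)) [567.24456194 -68.91032513  71.        ] [568.17853184 -69.41426446  71.        ]
collar (293.5833333333333, 238.91666666666666) [696.90432328 -46.28129151  72.05000294]
lens via same method [568.02678295 -68.73545773  71.56579421]
[[171 170 169 170 170 171 173 169 171 171 171 170 165 166 170 168 170 169]
 [171 172 171 171 170 168 169 173 183 182 179 168 162 169 169 168 168 169]
 [171 169 169 165 157 150 149 172 193 197 192 178 171 175 165 162 169 168]
 [169 164 153 142 126 106 114 164 199 198 191 179 169 167 158 162 170 169]
 [163 147 124 109  87  64  78 140 177 185 170 148 134 138 154 166 169 169]
 [145 126 109  89  64  55  59  93 129 139 123  92  84 110 139 161 169 172]
 [125 109  99  80  61  52  57  65  77  80  73  56  59  90 122 149 168 171]
 [116 110  98  70  58  51  57  65  68  64  59  54  56  86 109 136 159 169]
 [111 109  96  73  55  50  55  67  67  61  52  49  55  67  92 117 152 169]
 [109 112 103  82  59  51  53  58  60  53  38  43  48  51  63 101 144 167]
 [112 114 110  94  67  58  52  50  43  31  26  40  46  49  59  96 140 165]
 [112 113 115 104  83  61  52  48  26  25  19  34  41  56  77 104 135 159]
 [112 114 117 114 101  77  52  40  32  32  34  42  52  74  96 113 138 158]
 [110 112 115 114 102  78  53  45  44  39  46  50  59  72  96 113 140 161]
 [110 111 114 112  96  68  52  56  53  54  52  53  54  65  88 116 144 165]
 [107 111 113 110  94  62  51  52  54  52  55  52  52  59  89 125 154 168]
 [105 111 111 111  95  65  55  53  57  57  53  52  50  56  89 136 165 170]
 [107 103 111 111 104  83  55  54  51  56  52  51  55  72 103 140 167 169]
 [136 118 107 112 109  93  64  50  55  55  55  53  68 110 140 159 170 170]
 [163 145 115  96 103  96  72  55  47  57  53  54  83 137 165 170 170 170]]
```

The glass is within about 1.5 mm of the module's centre and about 1 mm of the collar's height. I'll let it settle, then hand in.

Emit:
apply_moves([
  [1, 0, 0, 0, 0],
  [1, 0, 0, 0, 0],
  [1, 0, 0, 0, 0],
])

```text
t: 9.3
eef_pos: [463.3, -74.1, 62.6]
tcp_rot: [0.572, 1.571, -0.962]
ft_force: [-0.2, -1.2, -0.9]
opening: 0.142
```

```bash
python3 -c "
from h import *
s=status.state();print(s['eef_pos'],s['opening'],abs(s['qvel']).max());print(env.job_done())"
```

```text
[463.2637224  -74.06038345  62.64911663] 0.14236056550038728 0.001335730517665367
the job is handed in; nothing more can be done
None
```

I gripped the loupe at its origin, lifted it about 62 mm straight up off the hooks and carried it over the mat. I then lowered it over the camera module and handed the job in at about 9.3 s, still holding it. The interface reports no verdict.

**Last checks, from both cameras:**

| | Measured | Target | Difference |
|---|---|---|---|
| Glass centre, sideways | (567.6, -68.8) mm | module at about (568, -70) mm | about 1.5 mm (limit 10) |
| Glass height | 71.6 mm | collar middle at about 72 mm | about 0.5 mm (limit 7) |

- **Collar height:** this is the least certain figure. An earlier reading of the same collar gave 70–71 mm, and a rough mask gave about 69 mm. All of these are well inside the 7 mm limit.
- **Grip and steadiness:** the fingers were open about 14 mm, which matches the handle's width. The arm was still, and the only force on the tool was about 1 N, consistent with the loupe's weight.
- **Level:** the glass was at the height expected from the gripper position, which fits a level loupe. I didn't measure the tilt angle separately.
- **Other objects:** I saw no contact with anything else. I didn't re-measure the positions of the other parts, the tape roll or the screwdriver at the end.

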